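Clamp a length of pipe in the screw pipe vice

ROBOT

A 6-joint arm with a two-finger parallel gripper is mounted at the origin on a cart in front of the work surface, level with it; the furniture and walls round the work are solid. World frame = base frame: x ahead of the robot, y to its left, z up, the work surface at z = 0. Lengths are in m, angles in rad, forces in N, time in s.
With the tool pointing down it reaches from about 0.35 to 0.85 m from the base axis. Payload 8.1 kg.
Tool frame: the origin (TCP) lies between the finger pads; the fingertips stand 14 mm ahead of it and the grasp point (between the pads) lies 5 mm behind it; z points along the fingers, y is the line along which they close (so a half turn about z gives the same grasp; the last joint's range is limited). The gripper opens to 93 mm and grips with 3 to 60 N. Pads are 15 mm wide; open, the fingers measure 128 mm over their backs; the gripper's body (75 mm by 188 mm) begins 65 mm behind the grasp point.
Start: joints at [-1.433, 0.13, 1.488, -0, 1.523, -0.085], TCP at [0.133, -0.585, 0.233] pointing down, gripper open.
Joint ranges: [-2.96, 2.96], [-0.89, 2.26], [0.02, 2.5], [-1.34, 4.48], [0, 2.73], [-2.66, 2.66]. Speed limits (rad/s): [2.39, 2.39, 2.79, 3.14, 3.14, 3.14].

INTERFACE

Orientations are given as a rotation vector (axis times angle).
In Python, from plant import robot gives the robot as it stands.
- The arm moves only by the tool arm_command, never from a script. Its argument "targets" is a list of rows, each an object of numbers: "x", "y", "z": the shift along the world's x, y, z in units of 500 mm (1.0 is 500 mm); "rx", "ry", "rz": the turn, a rotation vector about the world's x, y, z in units of 2 rad (1.0 is 2 rad); "claw": the closure in counts, from 0 (fully open) to 255 (shut). In form: [{"x": .., "y": .., "z": .., "rx": .., "ry": .., "rz": .., "claw": ..}, ...]. A call has 1 to 10 rows; each row is the pose to reach, as a shift and turn from the pose commanded when the call began; what a row does not reach only later rows make up. A row lasts 1/12 s, in which the tool goes at most 41.7 mm and 7.16 degrees, less where a joint would pass 70% of its speed; a pose out of reach is approached as far as the arm can. A call with a number of a shift or a turn outside -1 to 1 is refused whole. A call with a gripper value outside its range is refused whole. The fingers move at their own pace and stop on an object; "squeeze" is the grip in N (left out, the last holds). Time passes only in rows, so rows that repeat a pose let the fingers close. It gives the time, the measured TCP pose, the force, the opening and the grip force at its end, in the units of the state.
- robot.read_state(): the state, without advancing time (a new reading comes with each control period).
- robot.read_camera(name): name is "scene" or "top" or "wrist"; returns (picture, depth): 420x560x3 uint8, red, green, blue; 420x560 float32, m along the optical axis (not along the pixel's ray), 0 where there is no reading.
- robot.get_calibration(name): a dict with "intrinsics" (3x3 intrinsics, pixels), "origin" and "orientation" of the camera in the world. Camera axes: x right, y up, looking along -z (the intrinsics and any distortion apply to the point x, -y, -z); pixel columns grow to the right and rows downward; lengths in m; the calibration is good to about 2 mm. A picture is of the moment at which its call begins: read the wrist's pose just before it. get_calibration takes no time and is no camera call; for the wrist camera it gives the pose at the moment of the call.
- robot.close_job(): hands the job in; it is judged then, once.
The state is a dict: "t": time; "q": joint angles; "dq": joint speeds; "joint_torque": joint torques, N m; "tool_pos": TCP position; "orientation": TCP orientation; "force": force on the tool from outside, world axes, zero at the start; "wrist_torque": the same for the moment, N m; "opening": finger opening in m; "gripper_force": force on a finger pad.
Only numpy, scipy, OpenCV 4.12 (cv2) and the standard library are available. Lean on these libraries where they do the work, as an engineer would, in place of code of your own. Each camera call takes 0.05 s, during which the arm holds its last target. There are 200 camera calls.

TASK

Lay the loose length of grey pipe in the vee of the blue pipe vice and slide it in under the screw until its end rests against the stop plate. Then turn the T-handle clockwise until you feel the screw bite and the pipe is held firmly, but stop there: the plastic cracks if the screw is forced on much further. Let go with the pipe clamped, and leave the other things on the bench alone.

Things in the scene. Friction and masses are not known exactly. Their poses are not given: they have to be found in the camera images.
- pipe_vice: Blue yoke pipe vice, fixed to the bench. Origin on the vertical screw axis at bench level, z up. Base plate 150 x 100 mm, 12 mm thick. Two posts at x = -17..17 mm, 58 mm apart in y, carry a crossbeam x = -20..20 mm, z = 84..102 mm (boss to 107 mm). The upright stop plate's face is at x = +35 mm, 62 mm high.
- pipe_home (a point): Where the pipe's centre belongs: it lies in the vee with its end against the stop, axis 48 mm above the bench, 65 mm from the screw axis. x is the vee's direction, towards the stop. The open steel vee (90 degrees, its edges 48 mm above the bench) reaches from 10 mm before this point (-x) to 95 mm beyond it; the pipe enters at that open end, sliding along +x under the yoke.
- pipe_center (a point): Centre of the loose grey plastic pipe, 200 mm long, 26 mm outside diameter, about 0.12 kg; x runs along the pipe. Both ends are alike. It starts lying on the bench and can roll.
- handle_bar (a point): Centre of the steel T-handle's bar, on the screw axis; x along the bar, z up. Bar 84 mm long (103 mm with ball ends), 12 mm wide, 14 mm high, on an 11 mm stem; 144 to 146 mm above the bench at the start. Clockwise from above drives screw and bar down 3.2 mm per radian; 1.5 to 3.6 rad are needed. It stays where it is left.
- screw_axis (a point): Centre of the crossbeam's top boss, round the screw, 107 mm above the bench. The moment about this axis that turns the handle is 0.10 N m of friction plus 0.0032 N m per N of clamping force: 0.16 N m at 20 N, 0.23 at 40 N, 0.34 at 75 N. In a handle held still the friction's share may be anything from -0.10 to 0.10. Let go, a screw tightened beyond about 30 N springs back to about 30 N and stays.
- vice_spindle: The vice's screw with its T-handle and, at its lower end, a dark steel pressure pad 24 mm across; origin on the screw axis, 90 mm above the bench when fully open. How far the pad projects differs from time to time: it starts 4 to 10 mm above a seated pipe. From its touch on, the clamping force rises by roughly 100 N per radian; 20 N holds the pipe firmly, 40 N is good, 75 N cracks it.
- cutter_mid (a point): Blue tube cutter, 36 x 117 x 24 mm, lying loose on the bench; its middle, 12 mm up. To be left alone.
- coupling_mid (a point): Grey plastic pipe coupling, 37 x 54 x 36 mm, lying loose on the bench; its middle, 18 mm up. To be left alone.
- ptfe_mid (a point): Roll of white thread tape, 51 mm across, 14 mm high, lying loose on the bench; its middle, 7 mm up. To be left alone.
There are look-alikes about, which are no part of the job. Of the things that look like the part that bears pipe_center, the larger one is meant.

How it is judged:
On the way, in this order (a step that is already met when the one before it is completed fails the run):
1. the pipe lies in the vee, its end against the stop (x of pipe_center in the frame of pipe_vice above -0.069 m and y of pipe_center in the frame of pipe_vice between -0.005 and 0.005 m and z of pipe_center in the frame of pipe_vice between 0.043 and 0.052 m and angle between the x axis of pipe_center and the x axis of pipe_vice, either way round below 0.08 rad), for 0.2 s.
2. the screw's pad holds the pipe firmly (20 N or more) (contact force between vice_spindle and pipe above 20 N), for 0.3 s.
At the end, for the whole second after the job is handed in: The pipe lies in the vee (axis within 4 mm of the vee's centre line, within 5 mm below and 3 mm above its seated height, within 0.06 rad of the vee's direction), its end within 4 mm of the stop, still, with the screw's pad pressing on it with at least 20 N (x of pipe_center in the frame of pipe_vice above -0.069 m and y of pipe_center in the frame of pipe_vice between -0.004 and 0.004 m and z of pipe_center in the frame of pipe_vice between 0.043 and 0.051 m and angle between the x axis of pipe_center and the x axis of pipe_vice, either way round below 0.06 rad and contact force between vice_spindle and pipe above 20 N and linear speed of pipe below 0.01 m/s); the robot touches nothing.
It fails at once if the pipe is crushed: the pad presses on it with more than 75 N (contact force between vice_spindle and pipe above 75 N).
It fails at once if the tube cutter, the coupling or the tape roll is moved more than 25 mm (distance of any of cutter_mid, coupling_mid, ptfe_mid from where it was at the start of the episode above 0.025 m).
It also fails if it takes over 72 s, if anything falls off the work surface, if the arm or the gripper's body presses on something with over 40 N, if the wrist force passes 120 N, or if a joint passes its speed limit or range.

## Working session

There is one attempt and no reset: what is moved stays moved. The work goes in short steps, Python scripts to look and compute and a tool call to move; the robot and the scene stay as the last step left them, time stands still between calls to the robot, and variables do not carry over. Pictures are saved under pics/ and viewed, at most 10 in all, crops included, and the job is handed in when it is done.

Besides the shell and the picture viewer there is one more tool, called after "Call:" as name(argument=value, ...), one argument or row to a line, values as JSON. arm_command: Moves the arm, as the interface text tells. Shifts and turns lie within -1 to 1; 1 stands for 500 mm of shift or 2 rad of turn. Its arguments: {"type":"object","properties":{"targets":{"type":"array","items":{"type":"object","properties":{"x":{"type":"number","minimum":-1,"maximum":1},"y":{"type":"number","minimum":-1,"maximum":1},"z":{"type":"number","minimum":-1,"maximum":1},"rx":{"type":"number","minimum":-1,"maximum":1},"ry":{"type":"number","minimum":-1,"maximum":1},"rz":{"type":"number","minimum":-1,"maximum":1},"claw":{"type":"number"}}}},"squeeze":{"type":"number"}},"required":["targets"]}

```bash
mkdir -p pics; ls; cat > h.py <<'E'
import numpy as np, cv2
from plant import robot
def cast(name,cal,u,v,z):
    K=np.array(cal['intrinsics']);R=np.array(cal['orientation'])
    if R.shape!=(3,3): R=cv2.Rodrigues(R.astype(float))[0]
    o=np.array(cal['origin'])
    p=np.linalg.inv(K)@[u,v,1]; d=R@np.array([p[0],-p[1],-p[2]])
    return o+d*(z-o[2])/d[2]
def cloud(dep,cal):
    K=np.array(cal['intrinsics']);R=np.array(cal['orientation'])
    if R.shape!=(3,3): R=cv2.Rodrigues(R.astype(float))[0]
    v,u=np.mgrid[:dep.shape[0],:dep.shape[1]]
    c=np.stack([(u-K[0,2])/K[0,0]*dep,-(v-K[1,2])/K[1,1]*dep,-dep],-1)
    return c@R.T+np.array(cal['origin'])
def shot(n,f):
    cal=robot.get_calibration(n); im,d=robot.read_camera(n)
    cv2.imwrite('pics/'+f+'.png',im[...,::-1]); np.savez('pics/'+f+'.npz',im=im,d=d)
    return im,d,cal
E
python3 - <<'E'
from h import *
print(robot.read_state())
for n in ['top','scene']:
    im,d,c=shot(n,n+'0'); print(n,c)
E
```

```text
pics
{'t': 0.0, 'q': array([-1.43337676e+00,  1.31133711e-01,  1.48930198e+00,  3.75746881e-06,
        1.52300359e+00, -8.54038561e-02]), 'dq': array([-0.00026785,  0.00018607,  0.00026102,  0.00199574,  0.00089868,
        0.00032557]), 'joint_torque': array([-1.29787441e-04, -5.59850693e+01, -4.91751945e+01,  7.67676369e-02,
        3.56104178e-02, -1.24010571e-04]), 'tool_pos': array([ 0.13253492, -0.5846091 ,  0.23159137]), 'orientation': array([-3.12028057e+00, -3.49081044e-01,  6.94977567e-05]), 'force': array([ 0.13053861, -0.46397044,  0.99501747]), 'wrist_torque': array([ 0.0014095 ,  0.01937038, -0.01233476]), 'gripper_force': 0.0, 'opening': 0.09282659016106709}
top {'intrinsics': array([[434.0134357 ,   0.        , 283.31739031],
       [  0.        , 434.0134357 , 214.51656648],
       [  0.        ,   0.        ,   1.        ]]), 'origin': array([ 0.446939  , -0.06585119,  1.1809323 ]), 'orientation': array([ 0.05223834, -0.04413404, -1.5969994 ])}
scene {'intrinsics': array([[430.93581058,   0.        , 281.4688769 ],
       [  0.        , 430.93581058, 209.89713441],
       [  0.        ,   0.        ,   1.        ]]), 'origin': array([-0.00232937,  0.56936276,  1.05684796]), 'orientation': array([ 0.30577037, -0.85221326, -2.27958608])}
```

View pics/top0.png

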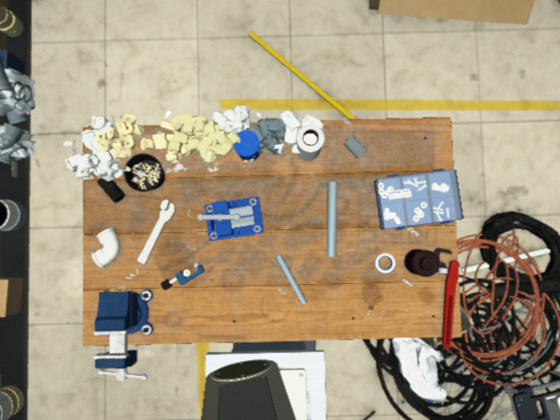

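View pics/scene0.png

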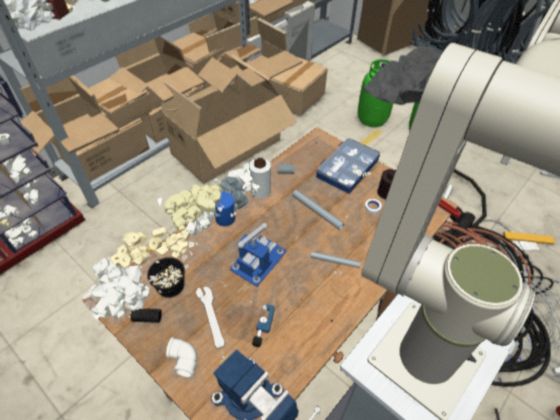

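The top view shows the larger pipe at about (332,219), the small look-alike at (291,279), the vice at (233,218), the cutter at (183,275), the tape at (385,263) and the coupling at (355,147). In the scene view the vice is at (257,258) and the pipe at (318,208). I'll enlarge the vice and measure it.

```bash
python3 - <<'E'
from h import *
a=np.load('pics/top0.npz');c=robot.get_calibration('top')
im=a['im'];P=cloud(a['d'],c)
b=np.load('pics/scene0.npz')
x=cv2.resize(im[185:255,185:285],None,fx=7,fy=7,interpolation=cv2.INTER_CUBIC)[:,:,::-1]
cv2.imwrite('pics/cropA.png',cv2.resize(x,(560,392)))
y=b['im'][210:290,215:295]
y=cv2.resize(y,(500,500),interpolation=cv2.INTER_CUBIC)[:,:,::-1]
cv2.imwrite('pics/cropB.png',y)
big=np.zeros((500,1060,3),np.uint8)
# bench
print('bench z',np.median(P[255:265,340:360,2]))
# pipe by height
Z=P[...,2]
m=((Z>0.012)&(Z<0.045)).astype(np.uint8); m[:,:270]=0;m[:,350:]=0;m[:170]=0;m[310:]=0
n,l,s,ce=cv2.connectedComponentsWithStats(m)
for i in range(1,n):
    if s[i,4]>60:
        q=P[l==i]; r=cv2.minAreaRect(q[:,:2].astype(np.float32)); print(s[i],r,np.percentile(q[:,2],[50,95]))
# vice
R=P[185:255,185:285];
blue=(im[...,2].astype(int)-im[...,0]>50); bb=blue.copy();bb[:,:200]=0;bb[:,268:]=0;bb[:190]=0;bb[245:]=0
q=P[bb&(Z<0.03)];print('base',cv2.minAreaRect(q[:,:2].astype(np.float32)),np.median(q[:,2]))
for lo,hi in [(.03,.07),(.07,.12),(.12,.16)]:
    mm=np.zeros_like(bb);mm[185:255,185:285]=1;mm&=(Z>lo)&(Z<hi)
    q=P[mm];print(lo,len(q),cv2.minAreaRect(q[:,:2].astype(np.float32)),np.median(q[:,2]),np.argwhere(mm).min(0),np.argwhere(mm).max(0))
E
```

```text
bench z -0.0005473759355943963
[327 182  10  75 722] ((0.5031832456588745, -0.18977637588977814), (0.0248282290995121, 0.19877980649471283), 88.06243896484375) [0.02296557 0.02778875]
[276 255  32  50 340] ((0.34493544697761536, -0.07700803130865097), (0.14270815253257751, 0.017845042049884796), 28.270450592041016) [0.01730492 0.02116965]
base ((0.5118832588195801, 0.07374931871891022), (0.09836148470640182, 0.14884690940380096), 7.333461284637451) 0.01194267377206737
0.03 482 ((0.5108633637428284, 0.0763545036315918), (0.08235105127096176, 0.11641712486743927), 8.477120399475098) 0.04210226262750061 [203 207] [236 254]
0.07 468 ((0.5093033313751221, 0.09333395957946777), (0.08570370823144913, 0.04082264006137848), 7.523745536804199) 0.10157591275621114 [200 212] [235 232]
0.12 232 ((0.5088224411010742, 0.09196269512176514), (0.09957851469516754, 0.015101141296327114), 88.42535400390625) 0.1514943316048586 [214 198] [220 240]
```

View pics/cropA.png

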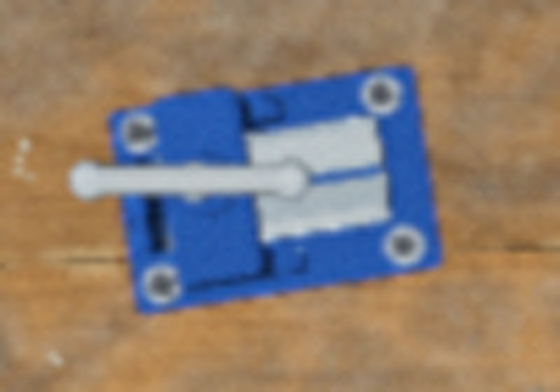

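View pics/cropB.png

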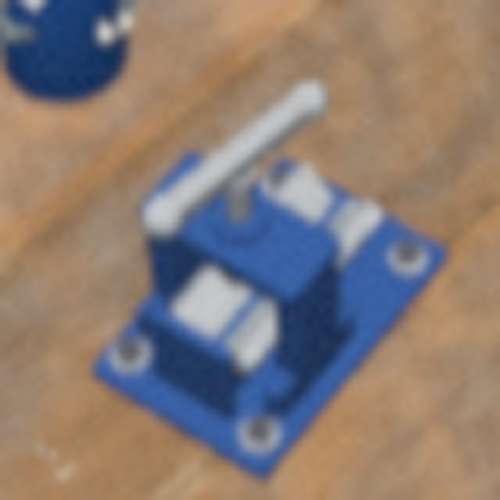

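Crop A shows the yoke on the left with the bar along the image row at (190,180). The light steel vee opens to the right, from (255,195) to (385,180), so the stop lies towards world +y. Crop B confirms that the stop plate is on the far (+y) side. The vice's +x axis is at about 97.4° in the world and its origin is near (0.509, 0.093). The pipe is at (0.503, -0.190), lying along world x. I'll move above the pipe, 45 mm off-centre towards its near end.

Call:
arm_command(
  targets=[
    {"x": 0.065, "y": 0.079, "rz": -0.013},
    {"x": 0.13, "y": 0.158, "rz": -0.026},
    {"x": 0.195, "y": 0.237, "rz": -0.039},
    {"x": 0.26, "y": 0.316, "rz": -0.052},
    {"x": 0.325, "y": 0.395, "rz": -0.065},
    {"x": 0.39, "y": 0.474, "rz": -0.078},
    {"x": 0.455, "y": 0.553, "rz": -0.091},
    {"x": 0.52, "y": 0.632, "rz": -0.104},
    {"x": 0.585, "y": 0.711, "rz": -0.117},
    {"x": 0.65, "y": 0.79, "rz": -0.128},
  ],
  squeeze=30,
)

```text
schema error: expected keys x, y, z, rx, ry, rz, claw
```

Call:
arm_command(
  targets=[
    {"x": 0},
    {"x": 0},
    {"x": 0},
  ],
)

```text
schema error: expected keys x, y, z, rx, ry, rz, claw
```

Call:
arm_command(
  targets=[
    {"x": 0.065, "y": 0.079, "z": 0, "rx": 0, "ry": 0, "rz": -0.013, "claw": 0},
    {"x": 0.13, "y": 0.158, "z": 0, "rx": 0, "ry": 0, "rz": -0.026, "claw": 0},
    {"x": 0.26, "y": 0.316, "z": 0, "rx": 0, "ry": 0, "rz": -0.052, "claw": 0},
    {"x": 0.39, "y": 0.474, "z": 0, "rx": 0, "ry": 0, "rz": -0.09, "claw": 0},
    {"x": 0.65, "y": 0.79, "z": 0, "rx": 0, "ry": 0, "rz": -0.128, "claw": 0},
    {"x": 0.65, "y": 0.79, "z": 0, "rx": 0, "ry": 0, "rz": -0.128, "claw": 0},
    {"x": 0.65, "y": 0.79, "z": 0, "rx": 0, "ry": 0, "rz": -0.128, "claw": 0},
    {"x": 0.65, "y": 0.79, "z": 0, "rx": 0, "ry": 0, "rz": -0.128, "claw": 0},
    {"x": 0.65, "y": 0.79, "z": 0, "rx": 0, "ry": 0, "rz": -0.128, "claw": 0},
    {"x": 0.65, "y": 0.79, "z": 0, "rx": 0, "ry": 0, "rz": -0.128, "claw": 0},
  ],
  squeeze=30,
)

```text
t: 0.93
tool_pos: [0.398, -0.2615, 0.2324]
orientation: [-3.141, 0.053, 0.0]
force: [1.1, 0.0, 0.5]
opening: 0.093
gripper_force: 0.0
```

Call:
arm_command(
  targets=[
    {"x": 0.06, "y": 0.07, "z": -0.02, "rx": 0, "ry": 0, "rz": 0, "claw": 0},
    {"x": 0.1, "y": 0.12, "z": -0.06, "rx": 0, "ry": 0, "rz": 0, "claw": 0},
    {"x": 0.12, "y": 0.146, "z": -0.12, "rx": 0, "ry": 0, "rz": 0, "claw": 0},
    {"x": 0.12, "y": 0.146, "z": -0.2, "rx": 0, "ry": 0, "rz": 0, "claw": 0},
    {"x": 0.12, "y": 0.146, "z": -0.2, "rx": 0, "ry": 0, "rz": 0, "claw": 0},
    {"x": 0.12, "y": 0.146, "z": -0.2, "rx": 0, "ry": 0, "rz": 0, "claw": 0},
  ],
)

```text
t: 1.43
tool_pos: [0.4552, -0.1891, 0.1304]
orientation: [-3.138, 0.051, 0.009]
force: [0.2, 0.0, -0.5]
opening: 0.0927
gripper_force: 0.0
```

```bash
python3 - <<'E'
from h import *
im,d,c=shot('wrist','w0'); s=robot.read_state(); print(s['t'],s['tool_pos'],s['orientation'],c['origin'])
P=cloud(d,c);Z=P[...,2];m=(d>0)&(Z>0.008)&(Z<0.04)
n,l,st,_=cv2.connectedComponentsWithStats(m.astype(np.uint8))
for i in range(1,n):
    if st[i,4]>800:
        q=P[l==i]; print(st[i],cv2.minAreaRect(q[:,:2].astype(np.float32)),np.percentile(q[:,2],95))
E
```

```text
1.4833 [ 0.45683502 -0.19041785  0.13297883] [-3.14054646e+00  5.22567589e-02  2.32191075e-03] [ 0.52416133 -0.19102586  0.28214212]
[  417     0   143   195 23103] ((0.542016863822937, -0.36521729826927185), (0.14042040705680847, 0.10982128977775574), 5.990116596221924) 0.03974616472733172
[ 265   32   31  234 6468] ((0.5033968687057495, -0.18936678767204285), (0.025710662826895714, 0.20037797093391418), 87.7808837890625) 0.026332014845209712
[   0   89   91  124 7475] ((0.5161843299865723, 0.04477912187576294), (0.09983344376087189, 0.09066186845302582), 7.468939781188965) 0.036292642939395485
[ 172  317   50   52 1035] ((0.31380221247673035, -0.09319154173135757), (0.07323680073022842, 0.017220543697476387), 27.694366455078125) 0.018735838330057868
```

View pics/w0.png

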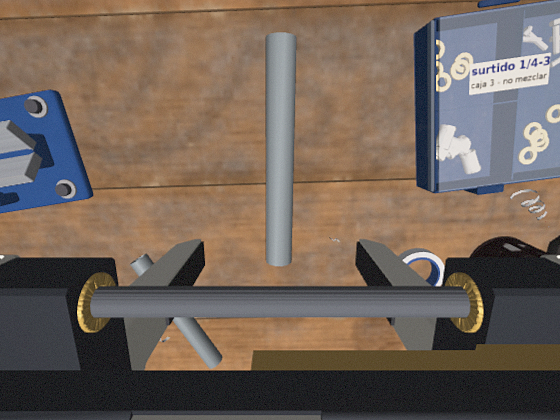

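The wrist view shows the pipe running from (281,35) to (279,262), between the open fingers, and the vice's vee at left (20,150). Next I'll descend and grip.

Call:
arm_command(
  targets=[
    {"x": 0, "y": 0.001, "z": -0.06, "rx": 0, "ry": 0, "rz": 0, "claw": 0},
    {"x": 0, "y": 0.001, "z": -0.12, "rx": 0, "ry": 0, "rz": 0, "claw": 0},
    {"x": 0, "y": 0.001, "z": -0.17, "rx": 0, "ry": 0, "rz": 0, "claw": 0},
    {"x": 0, "y": 0.001, "z": -0.21, "rx": 0, "ry": 0, "rz": 0, "claw": 0},
    {"x": 0, "y": 0.001, "z": -0.23, "rx": 0, "ry": 0, "rz": 0, "claw": 0},
    {"x": 0, "y": 0.001, "z": -0.23, "rx": 0, "ry": 0, "rz": 0, "claw": 0},
    {"x": 0, "y": 0.001, "z": -0.23, "rx": 0, "ry": 0, "rz": 0, "claw": 255},
    {"x": 0, "y": 0.001, "z": -0.23, "rx": 0, "ry": 0, "rz": 0, "claw": 255},
    {"x": 0, "y": 0.001, "z": -0.23, "rx": 0, "ry": 0, "rz": 0, "claw": 255},
    {"x": 0, "y": 0.001, "z": -0.23, "rx": 0, "ry": 0, "rz": 0, "claw": 255},
  ],
  squeeze=40,
)

```text
t: 2.32
tool_pos: [0.4585, -0.1906, 0.0193]
orientation: [3.14, -0.052, 0.004]
force: [-0.5, -1.1, 0.2]
opening: 0.0707
gripper_force: 0.0
```

Call:
arm_command(
  targets=[
    {"x": 0, "y": 0, "z": 0, "rx": 0, "ry": 0, "rz": 0, "claw": 255},
    {"x": 0, "y": 0, "z": 0, "rx": 0, "ry": 0, "rz": 0, "claw": 255},
    {"x": 0, "y": 0, "z": 0, "rx": 0, "ry": 0, "rz": 0, "claw": 255},
    {"x": 0, "y": 0, "z": 0, "rx": 0, "ry": 0, "rz": 0, "claw": 255},
  ],
)

```text
t: 2.65
tool_pos: [0.4573, -0.1899, 0.0177]
orientation: [-3.141, 0.052, -0.0]
force: [-0.3, 0.4, 0.4]
opening: 0.0444
gripper_force: 0.0
```

Call:
arm_command(
  targets=[
    {"x": 0, "y": 0, "z": 0, "rx": 0, "ry": 0, "rz": 0, "claw": 255},
    {"x": 0, "y": 0, "z": 0, "rx": 0, "ry": 0, "rz": 0, "claw": 255},
    {"x": 0, "y": 0, "z": 0, "rx": 0, "ry": 0, "rz": 0, "claw": 255},
    {"x": 0, "y": 0, "z": 0, "rx": 0, "ry": 0, "rz": 0, "claw": 255},
    {"x": 0, "y": 0, "z": 0, "rx": 0, "ry": 0, "rz": 0, "claw": 255},
    {"x": 0, "y": 0, "z": 0, "rx": 0, "ry": 0, "rz": 0, "claw": 255},
  ],
)

```text
t: 3.15
tool_pos: [0.4573, -0.1899, 0.0176]
orientation: [-3.141, 0.052, 0.0]
force: [0.3, 0.2, -1.0]
opening: 0.0251
gripper_force: 40.0
```

Call:
arm_command(
  targets=[
    {"x": 0, "y": 0, "z": 0.02, "rx": 0, "ry": 0, "rz": 0, "claw": 255},
    {"x": 0, "y": 0, "z": 0.05, "rx": 0, "ry": 0, "rz": 0, "claw": 255},
    {"x": 0, "y": 0, "z": 0.09, "rx": 0, "ry": 0, "rz": 0, "claw": 255},
    {"x": 0, "y": 0, "z": 0.13, "rx": 0, "ry": 0, "rz": 0, "claw": 255},
    {"x": 0, "y": 0, "z": 0.16, "rx": 0, "ry": 0, "rz": 0, "claw": 255},
    {"x": 0, "y": 0, "z": 0.18, "rx": 0, "ry": 0, "rz": 0, "claw": 255},
    {"x": 0, "y": 0, "z": 0.18, "rx": 0, "ry": 0, "rz": 0, "claw": 255},
  ],
)

```text
t: 3.73
tool_pos: [0.4589, -0.1908, 0.1107]
orientation: [3.139, -0.052, 0.006]
force: [0.4, -0.6, -2.2]
opening: 0.0246
gripper_force: 40.0
```

```bash
cat > pp.py <<'E'
from h import *
import sys
im,d,c=shot('wrist',sys.argv[1]); s=robot.read_state()
Rt=cv2.Rodrigues(np.array(s['orientation']))[0]
print(s['t'],s['tool_pos'],s['orientation'],'toolx az',np.degrees(np.arctan2(Rt[1,0],Rt[0,0])),s['opening'],s['gripper_force'],s['force'])
P=cloud(d,c); q=(P-s['tool_pos'])@Rt   # tool frame
m=(d>0)&(abs(q[...,1])<0.02)&(q[...,0]>0.015)&(q[...,0]<0.2)&(abs(q[...,2])<0.03)
a=q[m]; print(len(a),'xmax',np.percentile(a[:,0],99.7))
for lo in np.arange(.02,.2,.03):
    b=a[(a[:,0]>lo)&(a[:,0]<lo+.03)]
    if len(b)>50: print(round(lo+.015,3),'ymid',(np.percentile(b[:,1],2)+np.percentile(b[:,1],98))/2,'top z',np.percentile(b[:,2],3))
E
python3 pp.py w1
```

```text
3.7833 [ 0.45812412 -0.19037006  0.10896478] [ 3.13994058 -0.05213793  0.00354039] toolx az -1.9025126951878286 0.024889238588041977 39.99499976634979 [ 0.88277956 -0.3375049  -2.31499885]
11991 xmax 0.12882149683432087
0.035 ymid -0.00039776983046391125 top z -0.010244738085171363
0.065 ymid -0.0002750303896912878 top z -0.009989077957056041
0.095 ymid -8.587916503169975e-05 top z -0.00982292861488307
0.125 ymid 7.104651605480475e-06 top z -0.009613327488474445
```

Call:
arm_command(
  targets=[
    {"x": 0.02, "y": 0, "z": 0, "rx": 0, "ry": 0, "rz": 0.06, "claw": 255},
    {"x": 0.04, "y": 0, "z": 0, "rx": 0, "ry": 0, "rz": 0.12, "claw": 255},
    {"x": 0.06, "y": 0, "z": 0, "rx": 0, "ry": 0, "rz": 0.18, "claw": 255},
    {"x": 0.08, "y": 0, "z": 0, "rx": 0, "ry": 0, "rz": 0.24, "claw": 255},
    {"x": 0.1, "y": 0, "z": 0, "rx": 0, "ry": 0, "rz": 0.3, "claw": 255},
    {"x": 0.12, "y": 0, "z": 0, "rx": 0, "ry": 0, "rz": 0.36, "claw": 255},
    {"x": 0.14, "y": 0, "z": 0, "rx": 0, "ry": 0, "rz": 0.42, "claw": 255},
    {"x": 0.15, "y": 0, "z": 0, "rx": 0, "ry": 0, "rz": 0.48, "claw": 255},
    {"x": 0.16, "y": 0, "z": 0, "rx": 0, "ry": 0, "rz": 0.54, "claw": 255},
    {"x": 0.166, "y": 0, "z": 0, "rx": 0, "ry": 0, "rz": 0.6, "claw": 255},
  ],
)

```text
t: 4.62
tool_pos: [0.5398, -0.1894, 0.1057]
orientation: [-2.615, -1.737, 0.002]
force: [0.6, 0.5, -2.0]
opening: 0.0252
gripper_force: 40.0
```

Call:
arm_command(
  targets=[
    {"x": 0, "y": 0.01, "z": 0, "rx": 0, "ry": 0, "rz": 0.06, "claw": 255},
    {"x": 0, "y": 0.02, "z": 0, "rx": 0, "ry": 0, "rz": 0.12, "claw": 255},
    {"x": 0, "y": 0.04, "z": 0, "rx": 0, "ry": 0, "rz": 0.18, "claw": 255},
    {"x": 0, "y": 0.06, "z": 0, "rx": 0, "ry": 0, "rz": 0.24, "claw": 255},
    {"x": 0, "y": 0.07, "z": 0, "rx": 0, "ry": 0, "rz": 0.266, "claw": 255},
    {"x": 0, "y": 0.07, "z": 0, "rx": 0, "ry": 0, "rz": 0.266, "claw": 255},
    {"x": 0, "y": 0.07, "z": 0, "rx": 0, "ry": 0, "rz": 0.266, "claw": 255},
  ],
)

```text
t: 5.2
tool_pos: [0.5396, -0.1545, 0.1063]
orientation: [-2.075, -2.356, 0.001]
force: [-0.0, -0.3, -1.4]
opening: 0.0253
gripper_force: 40.0
```

```bash
python3 pp.py w2
```

```text
5.25 [ 0.53975699 -0.15491892  0.10663474] [-2.07651829e+00 -2.35575897e+00  1.15491632e-03] toolx az 97.20990619819305 0.025350278033469984 39.992616176605225 [ 0.50731393 -0.08440053 -1.32250087]
12064 xmax 0.1295804048617311
0.035 ymid -0.0007372937215081804 top z -0.00815165611121665
0.065 ymid -0.0005990255890027923 top z -0.007869096553522447
0.095 ymid -0.00044974689255047797 top z -0.007497499225655054
0.125 ymid -0.0003843862625232215 top z -0.0072643146108027695
```

View pics/w2.png

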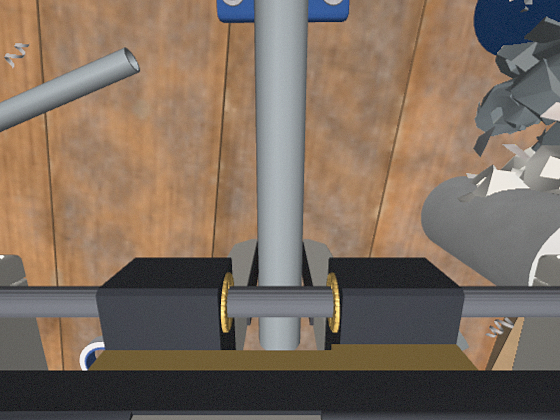

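The wrist view shows the pipe (axis near column 281) pointing at the vice's base plate (columns 217 to 350 at the top). I'll check the lateral offset to the plate in the tool frame, and the clearance to the objects at right.

```bash
python3 - <<'E'
from h import *
s=robot.read_state();Rt=cv2.Rodrigues(np.array(s['orientation']))[0]
c=robot.get_calibration('wrist');a=np.load('pics/w2.npz');P=cloud(a['d'],c);q=(P-s['tool_pos'])@Rt
im=a['im'].astype(int)
blue=(im[...,2]-im[...,0]>60)&(a['d']>0);blue[30:]=0
for r in range(2,20,4):
    u=np.flatnonzero(blue[r]&(np.arange(560)<400)); 
    print(r,u.min(),u.max(),q[r,u.min()],q[r,u.max()],P[r,u.min(),2])
a=np.load('pics/top0.npz');c=robot.get_calibration('top');P=cloud(a['d'],c)
m=(P[...,0]>.56)&(P[...,0]<.72)&(P[...,1]>-.25)&(P[...,1]<.1)&(P[...,2]>.05)
b=P[m]
for lo in np.arange(-.25,.1,.05):
    e=b[(b[:,1]>lo)&(b[:,1]<lo+.05)]
    if len(e): print(round(lo,2),'minx',e[:,0].min(),'zmax',e[:,2].max())
E
```

```text
2 217 348 [ 0.16669421 -0.04677195  0.09469701] [0.16691427 0.05047236 0.09527438] 0.012083056336611914
6 217 348 [ 0.16446132 -0.04708736  0.09562559] [0.16483015 0.05090019 0.09661126] 0.01115385330376803
10 218 348 [ 0.16135778 -0.04623822  0.09430953] [0.16281072 0.0513912  0.09823986] 0.012467243181630061
14 218 347 [ 0.1589589  -0.04648998  0.09490869] [0.15925847 0.05027877 0.09576777] 0.011867283535076517
18 220 344 [ 0.15693912 -0.04544773  0.09667049] [0.15704228 0.04841062 0.09699878] 0.010103056887675682
-0.2 minx 0.670737381803715 zmax 0.13541558573261647
-0.15 minx 0.6651876061437146 zmax 0.14004943434742834
-0.1 minx 0.6695772569308602 zmax 0.12402425325493516
-0.05 minx 0.6816601493490398 zmax 0.10094257947286711
-0.0 minx 0.6589377629098452 zmax 0.17062311737940838
0.05 minx 0.616523678394024 zmax 0.19249595471033742
```

Call:
arm_command(
  targets=[
    {"x": 0.005, "y": 0, "z": -0.03, "rx": 0, "ry": 0, "rz": 0.002, "claw": 255},
    {"x": 0.005, "y": 0, "z": -0.06, "rx": 0, "ry": 0, "rz": 0.002, "claw": 255},
    {"x": 0.005, "y": 0, "z": -0.09, "rx": 0, "ry": 0, "rz": 0.002, "claw": 255},
    {"x": 0.005, "y": 0, "z": -0.1, "rx": 0, "ry": 0, "rz": 0.002, "claw": 255},
    {"x": 0.005, "y": 0, "z": -0.1, "rx": 0, "ry": 0, "rz": 0.002, "claw": 255},
    {"x": 0.005, "y": 0, "z": -0.1, "rx": 0, "ry": 0, "rz": 0.002, "claw": 255},
  ],
)

```text
t: 5.75
tool_pos: [0.5426, -0.1552, 0.0576]
orientation: [-2.071, -2.361, 0.0]
force: [0.9, -0.6, -1.7]
opening: 0.0247
gripper_force: 40.0
```

```bash
python3 pp.py w3; python3 - <<'E'
from h import *
s=robot.read_state();Rt=cv2.Rodrigues(np.array(s['orientation']))[0]
c=robot.get_calibration('wrist');a=np.load('pics/w3.npz');P=cloud(a['d'],c);q=(P-s['tool_pos'])@Rt
print(P[60:120,200:240,2].mean(), 'bench')
im=a['im'].astype(int);blue=(im[...,2]-im[...,0]>60)&(a['d']>0)&(P[...,2]<.03);blue[100:]=0
for r in range(2,60,6):
    u=np.flatnonzero(blue[r]&(np.arange(560)<400)&(np.arange(560)>150)); 
    if len(u)>10: print(r,(q[r,u.min()]+q[r,u.max()])/2,P[r,u.min(),2])
E
```

```text
5.8 [ 0.54323082 -0.15533162  0.05833847] [2.07069364e+00 2.36162131e+00 3.37111776e-04] toolx az 97.51076349896776 0.024900600431279958 39.994271993637085 [ 0.18597238 -0.28130033 -0.83050321]
12067 xmax 0.12949418509696023
0.035 ymid -0.0010969070144178188 top z -0.007725838290201889
0.065 ymid -0.0009206311264130544 top z -0.007448242836472998
0.095 ymid -0.0007830499831101637 top z -0.007151185721590755
0.125 ymid -0.0006375532443503003 top z -0.006882864802774916
0.001201893651231165 bench
```

Call:
arm_command(
  targets=[
    {"x": -0.003, "y": 0.024, "z": -0.003, "rx": 0, "ry": 0, "rz": 0, "claw": 255},
    {"x": -0.006, "y": 0.05, "z": -0.004, "rx": 0, "ry": 0, "rz": 0, "claw": 255},
    {"x": -0.01, "y": 0.08, "z": -0.004, "rx": 0, "ry": 0, "rz": 0, "claw": 255},
    {"x": -0.014, "y": 0.11, "z": -0.004, "rx": 0, "ry": 0, "rz": 0, "claw": 255},
    {"x": -0.018, "y": 0.14, "z": -0.004, "rx": 0, "ry": 0, "rz": 0, "claw": 255},
  ],
)

```text
t: 6.22
tool_pos: [0.5336, -0.0827, 0.056]
orientation: [2.069, 2.364, 0.001]
force: [-0.7, 0.3, -1.9]
opening: 0.025
gripper_force: 40.0
```

```bash
python3 pp.py w4; python3 - <<'E'
from h import *
s=robot.read_state();Rt=cv2.Rodrigues(np.array(s['orientation']))[0]
c=robot.get_calibration('wrist');a=np.load('pics/w4.npz');P=cloud(a['d'],c);q=(P-s['tool_pos'])@Rt
im=a['im'].astype(int);blue=(im[...,2]-im[...,0]>60)&(a['d']>0)&(P[...,2]<.03)
for r in range(2,200,25):
    u=np.flatnonzero(blue[r]&(np.arange(560)<450)&(np.arange(560)>110)); 
    if len(u)>10: print(r,u.min(),u.max(),(q[r,u.min()]+q[r,u.max()])/2,P[r,u.min(),2])
E
```

```text
6.2667 [ 0.53305282 -0.08017475  0.05568365] [-2.06726349e+00 -2.36347578e+00 -1.71699657e-03] toolx az 97.64949975940682 0.02480851200971149 39.99419689178467 [ 1.32453821  2.14609172 -2.26421934]
13778 xmax 0.13122817838847609
0.035 ymid -0.00034825990553582955 top z -0.008636847159806827
0.065 ymid -0.00010700581003489536 top z -0.008313883724461475
0.095 ymid -7.282681201041877e-05 top z -0.00788759203450361
0.125 ymid -6.304048745992517e-05 top z -0.0073629423570032194
2 196 361 [ 0.14709845 -0.00093127  0.04499101] 0.011547274980596794
27 198 360 [ 0.13423075 -0.0004605   0.04579472] 0.01149300306563919
52 200 358 [ 0.12026711 -0.00078369  0.04475653] 0.011270129119402311
77 201 356 [ 0.10617296 -0.00111684  0.04514045] 0.010856291522751388
102 203 355 [ 0.0915558  -0.00084467  0.04650354] 0.0093783359549941
```

View pics/w4.png

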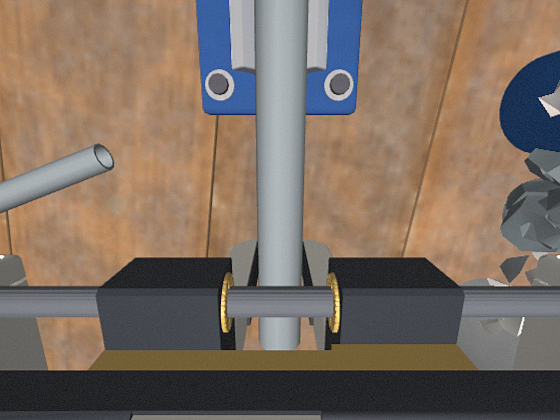

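The pipe is centred over the vee (vee edges at columns 232 and 327, pipe 257 to 306). I'll keep sliding it in, slightly lower.

Call:
arm_command(
  targets=[
    {"x": -0.003, "y": 0.015, "z": -0.002, "rx": 0, "ry": 0, "rz": 0, "claw": 255},
    {"x": -0.006, "y": 0.035, "z": -0.003, "rx": 0, "ry": 0, "rz": 0, "claw": 255},
    {"x": -0.009, "y": 0.055, "z": -0.003, "rx": 0, "ry": 0, "rz": 0, "claw": 255},
    {"x": -0.012, "y": 0.075, "z": -0.003, "rx": 0, "ry": 0, "rz": 0, "claw": 255},
    {"x": -0.015, "y": 0.095, "z": -0.003, "rx": 0, "ry": 0, "rz": 0, "claw": 255},
    {"x": -0.016, "y": 0.105, "z": -0.003, "rx": 0, "ry": 0, "rz": 0, "claw": 255},
    {"x": -0.016, "y": 0.105, "z": -0.003, "rx": 0, "ry": 0, "rz": 0, "claw": 255},
  ],
)

```text
t: 6.85
tool_pos: [0.5256, -0.0311, 0.0541]
orientation: [-2.068, -2.364, -0.0]
force: [-0.4, 0.2, -1.1]
opening: 0.0251
gripper_force: 40.0
```

```bash
python3 pp.py w5
```

```text
6.9 [ 0.52577803 -0.03184528  0.05413213] [-2.06890932e+00 -2.36411576e+00  1.16038845e-04] toolx az 97.61969397930311 0.025288618112883698 39.99396085739136 [-0.29413408  0.29042542 -0.96913101]
10993 xmax 0.1205490506353271
0.035 ymid -0.0005787077839355462 top z -0.008508909818384541
0.065 ymid 2.2809097301243822e-05 top z -0.008153916942285825
0.095 ymid 0.0007499794820630245 top z -0.007754918297634767
0.125 ymid 0.011633543913738742 top z -0.006659292886689317
```

Call:
arm_command(
  targets=[
    {"x": -0.001, "y": 0.008, "z": -0.002, "rx": 0, "ry": 0, "rz": 0, "claw": 255},
    {"x": -0.002, "y": 0.016, "z": -0.003, "rx": 0, "ry": 0, "rz": 0, "claw": 255},
    {"x": -0.003, "y": 0.022, "z": -0.003, "rx": 0, "ry": 0, "rz": 0, "claw": 255},
    {"x": -0.003, "y": 0.022, "z": -0.003, "rx": 0, "ry": 0, "rz": 0, "claw": 255},
  ],
)

```text
t: 7.23
tool_pos: [0.5244, -0.021, 0.0527]
orientation: [-2.07, -2.363, -0.001]
force: [0.5, 0.8, -0.8]
opening: 0.0251
gripper_force: 40.0
```

Call:
arm_command(
  targets=[
    {"x": 0, "y": 0.002, "z": 0, "rx": 0, "ry": 0, "rz": 0, "claw": 255},
    {"x": -0.001, "y": 0.004, "z": 0, "rx": 0, "ry": 0, "rz": 0, "claw": 255},
    {"x": -0.001, "y": 0.004, "z": 0, "rx": 0, "ry": 0, "rz": 0, "claw": 255},
  ],
)

```text
t: 7.48
tool_pos: [0.524, -0.0194, 0.0528]
orientation: [2.07, 2.363, 0.0]
force: [1.1, -0.3, -0.8]
opening: 0.0254
gripper_force: 40.0
```

Call:
arm_command(
  targets=[
    {"x": 0, "y": 0.002, "z": 0, "rx": 0, "ry": 0, "rz": 0, "claw": 255},
    {"x": -0.001, "y": 0.005, "z": 0, "rx": 0, "ry": 0, "rz": 0, "claw": 255},
    {"x": -0.001, "y": 0.005, "z": 0, "rx": 0, "ry": 0, "rz": 0, "claw": 255},
  ],
)

```text
t: 7.73
tool_pos: [0.5236, -0.0168, 0.0529]
orientation: [2.07, 2.363, 0.001]
force: [0.4, 0.1, -0.1]
opening: 0.025
gripper_force: 40.0
```

Call:
arm_command(
  targets=[
    {"x": 0, "y": 0.002, "z": -0.001, "rx": 0, "ry": 0, "rz": 0, "claw": 255},
    {"x": 0, "y": 0.003, "z": -0.001, "rx": 0, "ry": 0, "rz": 0, "claw": 255},
    {"x": 0, "y": 0.003, "z": -0.001, "rx": 0, "ry": 0, "rz": 0, "claw": 255},
  ],
)

```text
t: 7.98
tool_pos: [0.5238, -0.0164, 0.0525]
orientation: [2.069, 2.362, -0.001]
force: [1.2, -5.4, 0.2]
opening: 0.025
gripper_force: 40.0
```

The stop is touched (-5 N along y). Next I'll seat the pipe downward.

Call:
arm_command(
  targets=[
    {"x": 0, "y": 0, "z": -0.001, "rx": 0, "ry": 0, "rz": 0, "claw": 255},
    {"x": 0, "y": 0, "z": -0.002, "rx": 0, "ry": 0, "rz": 0, "claw": 255},
    {"x": 0, "y": 0, "z": -0.002, "rx": 0, "ry": 0, "rz": 0, "claw": 255},
  ],
)

```text
t: 8.23
tool_pos: [0.524, -0.0163, 0.052]
orientation: [2.069, 2.362, -0.001]
force: [-0.0, -5.2, 4.8]
opening: 0.0252
gripper_force: 40.0
```

```bash
python3 pp.py w6
```

```text
8.2833 [ 0.52399015 -0.01639152  0.05200205] [ 2.06886665e+00  2.36149025e+00 -6.09953062e-04] toolx az 97.55770320881113 0.025357554208488006 39.99378561973572 [-0.65915258 -4.65055883  4.38368679]
7043 xmax 0.09991818785772395
0.035 ymid 0.00017740988255568295 top z -0.009290472981560252
0.065 ymid 0.00840813789857042 top z -0.009224400259945137
0.095 ymid 0.010584553598117675 top z -0.009464926421335845
```

The pipe is seated (+4.8 N upward, axis at 48.3 mm, level). I'll release it and rise.

Call:
arm_command(
  targets=[
    {"x": 0, "y": 0, "z": 0, "rx": 0, "ry": 0, "rz": 0, "claw": 0},
    {"x": 0, "y": 0, "z": 0, "rx": 0, "ry": 0, "rz": 0, "claw": 0},
    {"x": 0, "y": 0, "z": 0, "rx": 0, "ry": 0, "rz": 0, "claw": 0},
    {"x": 0, "y": 0, "z": 0, "rx": 0, "ry": 0, "rz": 0, "claw": 0},
    {"x": 0, "y": 0, "z": 0, "rx": 0, "ry": 0, "rz": 0, "claw": 0},
    {"x": 0, "y": 0, "z": 0, "rx": 0, "ry": 0, "rz": 0, "claw": 0},
    {"x": 0, "y": 0, "z": 0, "rx": 0, "ry": 0, "rz": 0, "claw": 0},
    {"x": 0, "y": 0, "z": 0.04, "rx": 0, "ry": 0, "rz": 0, "claw": 0},
    {"x": 0, "y": 0, "z": 0.11, "rx": 0, "ry": 0, "rz": 0, "claw": 0},
    {"x": 0, "y": 0, "z": 0.18, "rx": 0, "ry": 0, "rz": 0, "claw": 0},
  ],
)

```text
t: 9.12
tool_pos: [0.5217, -0.0152, 0.1405]
orientation: [-2.068, -2.361, 0.004]
force: [1.4, 0.3, 0.4]
opening: 0.0871
gripper_force: 0.0
```

Call:
arm_command(
  targets=[
    {"x": 0, "y": 0, "z": 0.07, "rx": 0, "ry": 0, "rz": -0.02, "claw": 0},
    {"x": 0, "y": 0, "z": 0.14, "rx": 0, "ry": 0, "rz": -0.04, "claw": 0},
    {"x": 0, "y": 0, "z": 0.2, "rx": 0, "ry": 0, "rz": -0.06, "claw": 0},
    {"x": -0.01, "y": 0.05, "z": 0.2, "rx": 0, "ry": 0, "rz": -0.08, "claw": 0},
    {"x": -0.03, "y": 0.1, "z": 0.2, "rx": 0, "ry": 0, "rz": -0.08, "claw": 0},
    {"x": -0.03, "y": 0.1, "z": 0.2, "rx": 0, "ry": 0, "rz": -0.08, "claw": 0},
    {"x": -0.03, "y": 0.1, "z": 0.2, "rx": 0, "ry": 0, "rz": -0.08, "claw": 0},
  ],
)

```text
t: 9.7
tool_pos: [0.5081, 0.0355, 0.2413]
orientation: [2.25, 2.192, 0.0]
force: [0.3, 0.4, 0.1]
opening: 0.093
gripper_force: 0.0
```

```bash
cat > bar.py <<'E'
from h import *
import sys
im,d,c=shot('wrist',sys.argv[1]); s=robot.read_state()
Rt=cv2.Rodrigues(np.array(s['orientation']))[0]
print(s['t'],s['tool_pos'],'toolx az',np.degrees(np.arctan2(Rt[1,0],Rt[0,0])),s['wrist_torque'],s['q'])
P=cloud(d,c); 
def rect(lo,hi,n):
    m=(d>0)&(P[...,2]>lo)&(P[...,2]<hi)&(np.hypot(P[...,0]-.509,P[...,1]-.092)<.075)
    q=P[m]
    if len(q)>100:
        ct=q[:,:2].mean(0);w,v=np.linalg.eigh(np.cov(q[:,:2].T));print(n,len(q),cv2.minAreaRect(q[:,:2].astype(np.float32)),'az',np.degrees(np.arctan2(v[1,1],v[0,1])),'top',np.percentile(q[:,2],95))
rect(.128,.17,'bar'); rect(.095,.112,'beam')
m=(d>0)&(abs(P[...,0]-.524)<.03)&(P[...,1]>-.075)&(P[...,1]<.05)&(P[...,2]>.052)&(P[...,2]<.075)
q=P[m]
if len(q)>100: print('pipe',len(q),cv2.minAreaRect(q[:,:2].astype(np.float32)),'top',np.percentile(q[:,2],95),'ymin',q[:,1].min())
E
python3 bar.py b0
```

```text
9.75 [0.50823491 0.03476082 0.24104305] toolx az 88.47850625773692 [-0.08452541 -0.11851128  0.05031665] [-3.21566514e-02 -1.20027500e-01  1.72422138e+00 -3.21638113e-04
  1.53735496e+00 -5.59083582e-03]
bar 1954 ((0.5089178085327148, 0.09500092267990112), (0.10124585777521133, 0.016552701592445374), 88.60295104980469) az 88.68060529109324 top 0.1538065750482414
beam 2844 ((0.5087847113609314, 0.09498149901628494), (0.08596568554639816, 0.04005783051252365), 7.695597171783447) az -172.78807027346332 top 0.10621591681312763
pipe 1565 ((0.5226483345031738, -0.009430892765522003), (0.024363121017813683, 0.11895666271448135), 7.209198951721191) top 0.060946031291948956 ymin -0.06930455570896973
```

View pics/b0.png

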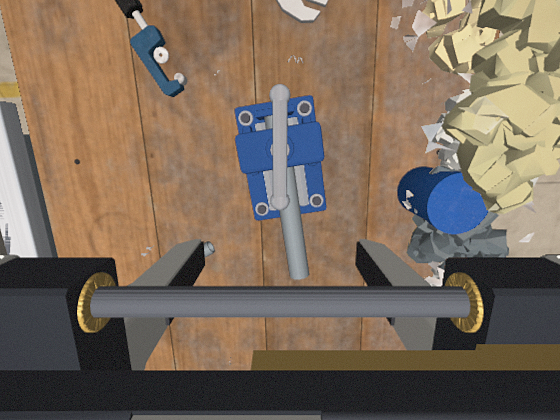

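The picture shows the bar from (280,93) to (280,202) and the pipe in the vee, its tail at (298,275). Measured: bar centre (0.509, 0.0945) at azimuth 88.6°, pipe top 61 mm. I'll go onto the bar.

Call:
arm_command(
  targets=[
    {"x": 0, "y": 0.06, "z": 0, "rx": 0, "ry": 0, "rz": 0, "claw": 0},
    {"x": 0.001, "y": 0.118, "z": 0, "rx": 0, "ry": 0, "rz": 0, "claw": 0},
    {"x": 0.001, "y": 0.118, "z": -0.05, "rx": 0, "ry": 0, "rz": 0, "claw": 0},
    {"x": 0.001, "y": 0.118, "z": -0.1, "rx": 0, "ry": 0, "rz": 0, "claw": 0},
    {"x": 0.001, "y": 0.118, "z": -0.15, "rx": 0, "ry": 0, "rz": 0, "claw": 110},
    {"x": 0.001, "y": 0.118, "z": -0.18, "rx": 0, "ry": 0, "rz": 0, "claw": 140},
    {"x": 0.001, "y": 0.118, "z": -0.198, "rx": 0, "ry": 0, "rz": 0, "claw": 160},
    {"x": 0.001, "y": 0.118, "z": -0.198, "rx": 0, "ry": 0, "rz": 0, "claw": 160},
    {"x": 0.001, "y": 0.118, "z": -0.198, "rx": 0, "ry": 0, "rz": 0, "claw": 160},
    {"x": 0.001, "y": 0.118, "z": -0.198, "rx": 0, "ry": 0, "rz": 0, "claw": 160},
  ],
)

```text
t: 10.58
tool_pos: [0.5098, 0.0933, 0.1435]
orientation: [2.252, 2.189, 0.002]
force: [-0.4, -0.5, 0.0]
opening: 0.0574
gripper_force: 0.0
```

```bash
cat > st.py <<'E'
from h import *
s=robot.read_state();Rt=cv2.Rodrigues(np.array(s['orientation']))[0]
print(round(s['t'],2),s['tool_pos'].round(4),'az',np.degrees(np.arctan2(Rt[1,0],Rt[0,0])).round(2),'F',s['force'].round(1),'M',s['wrist_torque'].round(3),s['opening'].round(4),'q6',s['q'][5].round(2),'tau6',s['joint_torque'][5].round(3))
E
python3 st.py
```

```text
Traceback (most recent call last):
  File "st.py", line 3, in <module>
    print(round(s['t'],2),s['tool_pos'].round(4),'az',np.degrees(np.arctan2(Rt[1,0],Rt[0,0])).round(2),'F',s['force'].round(1),'M',s['wrist_torque'].round(3),s['opening'].round(4),'q6',s['q'][5].round(2),'tau6',s['joint_torque'][5].round(3))
                                                                                                                                                              ^^^^^^^^^^^^^^^^^^
AttributeError: 'float' object has no attribute 'round'
```

```bash
sed -i "s/s\['opening'\].round(4)/round(s['opening'],4)/" st.py; python3 st.py
```

```text
10.58 [0.5098 0.0933 0.1435] az 88.37 F [-0.4 -0.5  0. ] M [-0.047 -0.086  0.034] 0.0574 q6 0.11 tau6 -0.008
```

Call:
arm_command(
  targets=[
    {"x": 0, "y": 0, "z": 0, "rx": 0, "ry": 0, "rz": 0, "claw": 255},
    {"x": 0, "y": 0, "z": 0, "rx": 0, "ry": 0, "rz": 0, "claw": 255},
    {"x": 0, "y": 0, "z": 0, "rx": 0, "ry": 0, "rz": 0, "claw": 255},
    {"x": 0, "y": 0, "z": 0, "rx": 0, "ry": 0, "rz": 0, "claw": 255},
    {"x": 0, "y": 0, "z": 0, "rx": 0, "ry": 0, "rz": 0, "claw": 255},
    {"x": 0, "y": 0, "z": 0, "rx": 0, "ry": 0, "rz": 0, "claw": 255},
    {"x": 0, "y": 0, "z": 0, "rx": 0, "ry": 0, "rz": 0, "claw": 255},
    {"x": 0, "y": 0, "z": 0, "rx": 0, "ry": 0, "rz": 0, "claw": 255},
    {"x": 0, "y": 0, "z": 0, "rx": 0, "ry": 0, "rz": 0, "claw": 255},
    {"x": 0, "y": 0, "z": 0, "rx": 0, "ry": 0, "rz": 0, "claw": 255},
  ],
  squeeze=40,
)

```text
t: 11.42
tool_pos: [0.5093, 0.0936, 0.1422]
orientation: [2.252, 2.19, 0.001]
force: [5.0, 0.1, -2.9]
opening: 0.0119
gripper_force: 40.0
```

```bash
python3 st.py
```

```text
11.42 [0.5093 0.0936 0.1422] az 88.4 F [ 5.   0.1 -2.9] M [ 0.025 -0.945  0.035] 0.0119 q6 0.11 tau6 0.045
```

Call:
arm_command(
  targets=[
    {"x": 0.001, "y": 0, "z": -0.0006, "rx": 0, "ry": 0, "rz": -0.05, "claw": 255},
    {"x": 0.001, "y": 0, "z": -0.0013, "rx": 0, "ry": 0, "rz": -0.1, "claw": 255},
    {"x": 0.001, "y": 0, "z": -0.0019, "rx": 0, "ry": 0, "rz": -0.15, "claw": 255},
    {"x": 0.001, "y": 0, "z": -0.0026, "rx": 0, "ry": 0, "rz": -0.2, "claw": 255},
    {"x": 0.001, "y": 0, "z": -0.0032, "rx": 0, "ry": 0, "rz": -0.25, "claw": 255},
  ],
)

```text
t: 11.83
tool_pos: [0.5092, 0.0937, 0.1406]
orientation: [-2.728, -1.558, 0.0]
force: [1.1, -0.4, -0.8]
opening: 0.0111
gripper_force: 40.0
```

```bash
python3 st.py
```

```text
11.83 [0.5092 0.0937 0.1406] az 59.47 F [ 1.1 -0.4 -0.8] M [ 0.032 -0.325  0.073] 0.0111 q6 0.62 tau6 -2.413
```

Call:
arm_command(
  targets=[
    {"x": 0, "y": 0, "z": -0.0006, "rx": 0, "ry": 0, "rz": -0.05, "claw": 255},
    {"x": 0, "y": 0, "z": -0.0013, "rx": 0, "ry": 0, "rz": -0.1, "claw": 255},
    {"x": 0, "y": 0, "z": -0.0019, "rx": 0, "ry": 0, "rz": -0.15, "claw": 255},
    {"x": 0, "y": 0, "z": -0.0026, "rx": 0, "ry": 0, "rz": -0.2, "claw": 255},
    {"x": 0, "y": 0, "z": -0.0032, "rx": 0, "ry": 0, "rz": -0.25, "claw": 255},
    {"x": 0, "y": 0, "z": -0.0038, "rx": 0, "ry": 0, "rz": -0.3, "claw": 255},
  ],
)

```text
t: 12.33
tool_pos: [0.5091, 0.0938, 0.1387]
orientation: [-3.066, -0.683, 0.001]
force: [0.8, 1.1, -0.5]
opening: 0.0117
gripper_force: 40.0
```

```bash
python3 st.py
```

```text
12.33 [0.5091 0.0938 0.1387] az 25.1 F [ 0.8  1.1 -0.5] M [ 0.145 -0.132  0.1  ] 0.0117 q6 1.22 tau6 -2.415
```

Call:
arm_command(
  targets=[
    {"x": 0, "y": 0, "z": -0.0003, "rx": 0, "ry": 0, "rz": -0.025, "claw": 255},
  ],
)

```text
t: 12.42
tool_pos: [0.5091, 0.0938, 0.1385]
orientation: [-3.082, -0.604, 0.001]
force: [0.6, 1.0, 0.5]
opening: 0.0114
gripper_force: 40.0
```

```bash
python3 st.py
```

```text
12.42 [0.5091 0.0938 0.1385] az 22.18 F [0.6 1.  0.5] M [ 0.23  -0.132  0.041] 0.0114 q6 1.27 tau6 -0.055
```

Call:
arm_command(
  targets=[
    {"x": 0, "y": 0, "z": -0.0005, "rx": 0, "ry": 0, "rz": -0.037, "claw": 255},
    {"x": 0, "y": 0, "z": -0.001, "rx": 0, "ry": 0, "rz": -0.075, "claw": 255},
  ],
)

```text
t: 12.58
tool_pos: [0.509, 0.0939, 0.1381]
orientation: [-3.119, -0.375, 0.001]
force: [0.4, 2.0, 0.6]
opening: 0.0115
gripper_force: 40.0
```

```bash
python3 st.py
```

```text
12.58 [0.509  0.0939 0.1381] az 13.72 F [0.4 2.  0.6] M [ 0.305 -0.193  0.073] 0.0115 q6 1.41 tau6 -1.957
```

Call:
arm_command(
  targets=[
    {"x": 0, "y": 0, "z": -0.0005, "rx": 0, "ry": 0, "rz": -0.037, "claw": 255},
    {"x": 0, "y": 0, "z": -0.001, "rx": 0, "ry": 0, "rz": -0.075, "claw": 255},
  ],
)

```text
t: 12.75
tool_pos: [0.509, 0.0939, 0.1376]
orientation: [-3.138, -0.14, 0.001]
force: [0.1, 1.2, 0.4]
opening: 0.0117
gripper_force: 40.0
```

```bash
python3 st.py
```

```text
12.75 [0.509  0.0939 0.1376] az 5.12 F [0.1 1.2 0.4] M [ 0.314 -0.068  0.126] 0.0117 q6 1.56 tau6 -1.854
```

Call:
arm_command(
  targets=[
    {"x": 0, "y": 0, "z": -0.0005, "rx": 0, "ry": 0, "rz": -0.037, "claw": 255},
    {"x": 0, "y": 0, "z": -0.001, "rx": 0, "ry": 0, "rz": -0.075, "claw": 255},
  ],
)

```text
t: 12.92
tool_pos: [0.509, 0.094, 0.1371]
orientation: [-3.14, 0.095, 0.001]
force: [0.6, 1.6, 0.8]
opening: 0.012
gripper_force: 40.0
```

```bash
python3 st.py
```

```text
12.92 [0.509  0.094  0.1371] az -3.48 F [0.6 1.6 0.8] M [ 0.39  -0.112  0.04 ] 0.012 q6 1.71 tau6 -1.854
```

Call:
arm_command(
  targets=[
    {"x": 0, "y": 0, "z": -0.0005, "rx": 0, "ry": 0, "rz": -0.037, "claw": 255},
    {"x": 0, "y": 0, "z": -0.001, "rx": 0, "ry": 0, "rz": -0.075, "claw": 255},
  ],
)

```text
t: 13.08
tool_pos: [0.5091, 0.094, 0.1366]
orientation: [-3.124, 0.33, 0.001]
force: [0.6, 1.9, 1.0]
opening: 0.012
gripper_force: 40.0
```

```bash
python3 st.py
```

```text
13.08 [0.5091 0.094  0.1366] az -12.06 F [0.6 1.9 1. ] M [ 0.423 -0.096  0.033] 0.012 q6 1.86 tau6 -1.853
```

Call:
arm_command(
  targets=[
    {"x": 0, "y": 0, "z": -0.0005, "rx": 0, "ry": 0, "rz": -0.037, "claw": 255},
    {"x": 0, "y": 0, "z": -0.001, "rx": 0, "ry": 0, "rz": -0.075, "claw": 255},
  ],
)

```text
t: 13.25
tool_pos: [0.509, 0.0941, 0.1361]
orientation: [-3.09, 0.563, 0.001]
force: [0.0, 2.2, 1.1]
opening: 0.0117
gripper_force: 40.0
```

```bash
python3 st.py
```

```text
13.25 [0.509  0.0941 0.1361] az -20.66 F [0.  2.2 1.1] M [ 0.488 -0.122  0.059] 0.0117 q6 2.01 tau6 -1.853
```

Call:
arm_command(
  targets=[
    {"x": 0, "y": 0, "z": -0.0005, "rx": 0, "ry": 0, "rz": -0.037, "claw": 255},
    {"x": 0, "y": 0, "z": -0.0005, "rx": 0, "ry": 0, "rz": -0.05, "claw": 255},
  ],
)

```text
t: 13.42
tool_pos: [0.509, 0.0941, 0.1358]
orientation: [-3.058, 0.718, 0.001]
force: [1.3, 2.6, -0.8]
opening: 0.0113
gripper_force: 40.0
```

```bash
python3 st.py
```

```text
13.42 [0.509  0.0941 0.1358] az -26.43 F [ 1.3  2.6 -0.8] M [ 0.467 -0.193  0.091] 0.0113 q6 2.12 tau6 0.515
```

Call:
arm_command(
  targets=[
    {"x": 0, "y": 0, "z": -0.0005, "rx": 0, "ry": 0, "rz": -0.037, "claw": 255},
    {"x": 0, "y": 0, "z": -0.001, "rx": 0, "ry": 0, "rz": -0.075, "claw": 255},
  ],
)

```text
t: 13.58
tool_pos: [0.5091, 0.0941, 0.1354]
orientation: [-2.996, 0.943, 0.001]
force: [0.1, 2.6, 1.4]
opening: 0.0114
gripper_force: 40.0
```

```bash
python3 st.py
```

```text
13.58 [0.5091 0.0941 0.1354] az -34.96 F [0.1 2.6 1.4] M [ 0.506 -0.16   0.121] 0.0114 q6 2.26 tau6 -2.041
```

Call:
arm_command(
  targets=[
    {"x": 0, "y": 0, "z": -0.0005, "rx": 0, "ry": 0, "rz": -0.037, "claw": 255},
    {"x": 0, "y": 0, "z": -0.001, "rx": 0, "ry": 0, "rz": -0.075, "claw": 255},
  ],
)

```text
t: 13.75
tool_pos: [0.5092, 0.0942, 0.1349]
orientation: [-2.916, 1.166, 0.001]
force: [0.7, 3.3, 0.9]
opening: 0.0116
gripper_force: 40.0
```

```bash
python3 st.py
```

```text
13.75 [0.5092 0.0942 0.1349] az -43.57 F [0.7 3.3 0.9] M [ 0.604 -0.172  0.129] 0.0116 q6 2.41 tau6 -1.784
```

Call:
arm_command(
  targets=[
    {"x": 0, "y": 0, "z": -0.0006, "rx": 0, "ry": 0, "rz": -0.05, "claw": 255},
  ],
)

```text
t: 13.83
tool_pos: [0.5092, 0.0942, 0.1346]
orientation: [-2.855, 1.309, 0.001]
force: [1.0, 3.1, 0.4]
opening: 0.0114
gripper_force: 40.0
```

```bash
python3 st.py
```

```text
13.83 [0.5092 0.0942 0.1346] az -49.28 F [1.  3.1 0.4] M [ 0.624 -0.234  0.194] 0.0114 q6 2.51 tau6 -2.86
```

```bash
python3 - <<'E'
from h import *
M=[]
for i in range(10):
    robot.read_camera('wrist'); M.append(robot.read_state()['wrist_torque'][2])
print(np.round(M,3),np.mean(M),robot.read_state()['t'])
E
```

```text
[ 0.118 -0.081 -0.022 -0.04   0.029 -0.061  0.031  0.021 -0.03  -0.06 ] -0.009652854419765204 14.3333
```

Call:
arm_command(
  targets=[
    {"x": 0, "y": 0, "z": -0.0002, "rx": 0, "ry": 0, "rz": -0.02, "claw": 255},
  ],
)

```text
t: 14.42
tool_pos: [0.5092, 0.0941, 0.1345]
orientation: [-2.832, 1.358, 0.001]
force: [-0.2, 5.3, 1.0]
opening: 0.0118
gripper_force: 40.0
```

```bash
python3 st.py
```

```text
14.42 [0.5092 0.0941 0.1345] az -51.22 F [-0.2  5.3  1. ] M [ 1.094 -0.021  0.182] 0.0118 q6 2.55 tau6 -1.683
```

Call:
arm_command(
  targets=[
    {"x": 0, "y": 0, "z": -0.0002, "rx": 0, "ry": 0, "rz": -0.02, "claw": 255},
  ],
)

```text
t: 14.5
tool_pos: [0.5092, 0.0942, 0.1343]
orientation: [-2.803, 1.417, 0.001]
force: [0.2, 5.6, 0.0]
opening: 0.0114
gripper_force: 40.1
```

```bash
python3 st.py
```

```text
14.5 [0.5092 0.0942 0.1343] az -53.64 F [0.2 5.6 0. ] M [ 1.064 -0.066  0.2  ] 0.0114 q6 2.59 tau6 -0.995
```

Call:
arm_command(
  targets=[
    {"x": 0, "y": 0, "z": -0.0002, "rx": 0, "ry": 0, "rz": -0.015, "claw": 255},
  ],
)

```text
t: 14.58
tool_pos: [0.5092, 0.0941, 0.1343]
orientation: [-2.781, 1.46, 0.001]
force: [0.9, 5.8, 0.5]
opening: 0.0117
gripper_force: 40.1
```

```bash
python3 st.py
```

```text
14.58 [0.5092 0.0941 0.1343] az -55.38 F [0.9 5.8 0.5] M [ 1.047 -0.048  0.231] 0.0117 q6 2.62 tau6 -0.34
```

The torque has risen steadily to about 0.23 N m, from about 0.07 when running free. That is roughly 40 N of clamping, so I'll let go.

Call:
arm_command(
  targets=[
    {"x": 0, "y": 0, "z": 0, "rx": 0, "ry": 0, "rz": 0, "claw": 100},
    {"x": 0, "y": 0, "z": 0, "rx": 0, "ry": 0, "rz": 0, "claw": 100},
    {"x": 0, "y": 0, "z": 0, "rx": 0, "ry": 0, "rz": 0, "claw": 100},
    {"x": 0, "y": 0, "z": 0, "rx": 0, "ry": 0, "rz": 0, "claw": 100},
    {"x": 0, "y": 0, "z": 0, "rx": 0, "ry": 0, "rz": 0, "claw": 100},
    {"x": 0, "y": 0, "z": 0, "rx": 0, "ry": 0, "rz": 0, "claw": 100},
    {"x": 0, "y": 0, "z": 0.04, "rx": 0, "ry": 0, "rz": 0, "claw": 100},
    {"x": 0, "y": 0, "z": 0.1, "rx": 0, "ry": 0, "rz": 0, "claw": 100},
    {"x": 0, "y": 0, "z": 0.16, "rx": 0, "ry": 0, "rz": 0, "claw": 100},
    {"x": 0, "y": 0, "z": 0.22, "rx": 0, "ry": 0, "rz": 0, "claw": 100},
  ],
)

```text
t: 15.42
tool_pos: [0.5089, 0.0934, 0.2451]
orientation: [2.781, -1.46, -0.001]
force: [0.5, 0.2, -0.1]
opening: 0.0565
gripper_force: 0.0
```

Call:
arm_command(
  targets=[
    {"x": -0.06, "y": -0.06, "z": 0.03, "rx": 0, "ry": 0, "rz": 0.05, "claw": 100},
    {"x": -0.12, "y": -0.12, "z": 0.03, "rx": 0, "ry": 0, "rz": 0.1, "claw": 100},
    {"x": -0.17, "y": -0.17, "z": 0.03, "rx": 0, "ry": 0, "rz": 0.16, "claw": 100},
    {"x": -0.17, "y": -0.17, "z": 0.03, "rx": 0, "ry": 0, "rz": 0.22, "claw": 100},
    {"x": -0.17, "y": -0.17, "z": 0.03, "rx": 0, "ry": 0, "rz": 0.28, "claw": 100},
    {"x": -0.17, "y": -0.17, "z": 0.03, "rx": 0, "ry": 0, "rz": 0.34, "claw": 100},
    {"x": -0.17, "y": -0.17, "z": 0.03, "rx": 0, "ry": 0, "rz": 0.4, "claw": 100},
    {"x": -0.17, "y": -0.17, "z": 0.03, "rx": 0, "ry": 0, "rz": 0.46, "claw": 100},
    {"x": -0.17, "y": -0.17, "z": 0.03, "rx": 0, "ry": 0, "rz": 0.52, "claw": 100},
    {"x": -0.17, "y": -0.17, "z": 0.03, "rx": 0, "ry": 0, "rz": 0.58, "claw": 100},
  ],
)

```text
t: 16.25
tool_pos: [0.4243, 0.0085, 0.2592]
orientation: [3.126, 0.312, 0.0]
force: [0.3, -0.0, -0.6]
opening: 0.0567
gripper_force: 0.0
```

```bash
python3 bar.py b1; python3 st.py
```

```text
16.3 [0.4242736  0.00851958 0.25916883] toolx az 11.925969141794996 [ 0.00202982 -0.0236692  -0.04146975] [-1.00824355e-01 -3.72061294e-01  1.90267705e+00 -5.23502097e-05
  1.61093582e+00  1.26182244e+00]
bar 1976 ((0.5095773935317993, 0.09427475929260254), (0.016236254945397377, 0.10101023316383362), 36.68014144897461) az 126.64773107991273 top 0.14587826840041845
beam 2674 ((0.5094336271286011, 0.09440878033638), (0.08598080277442932, 0.039288394153118134), 7.189371585845947) az -170.55982835799043 top 0.10685659273333332
pipe 2219 ((0.52315753698349, -0.009002778679132462), (0.024897530674934387, 0.12011264264583588), 7.338794231414795) top 0.06134495586871217 ymin -0.0697392433998359
16.3 [0.4243 0.0085 0.2592] az 11.93 F [-0.6 -0.2  0.2] M [ 0.002 -0.024 -0.041] 0.0563 q6 1.26 tau6 2.513
```

View pics/b1.png

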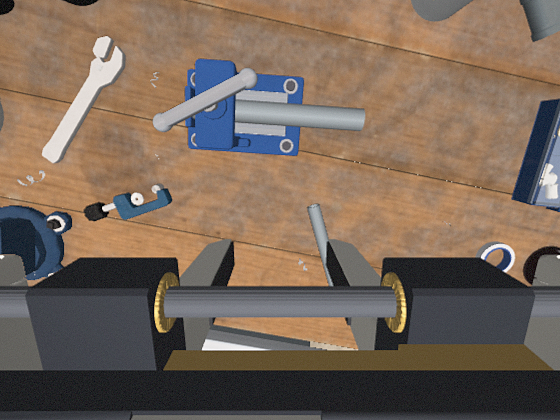

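The bar has turned 2.45 rad in total and sprang back about 2° on release, as a screw tightened beyond 30 N should. The pipe is in the vee with its tail at (362,119), against the stop, and the cutter and tape look untouched. I'm handing it in.

```bash
python3 -c "
from plant import robot
print(robot.close_job())"
```

```text
the job is handed in; nothing more can be done
None
```

The pipe is in the vee against the stop, clamped at an estimated 30–40 N judged from the handle torque (not measured directly), and the gripper is clear; I handed the job in at about 16 s, and no verdict came back.

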